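# Put the gem dish away and press its cover shut

## Robot

A 6-joint arm with a two-finger parallel gripper is mounted at the origin on a cart in front of the work surface, level with it; the furniture and walls round the work are solid. World frame = base frame: x ahead of the robot, y to its left, z up, the work surface at z = 0. Lengths are in m, angles in degrees, forces in N, time in s.
With the tool pointing down it reaches from about 0.275 to 0.75 m from the base axis. Payload 10.2 kg.
Tool frame: the origin (TCP) lies midway between the tips of the shut fingers; the grasp point (between the pads) lies 19 mm behind it; z points along the fingers, y is the line along which they close (so a half turn about z gives the same grasp; the last joint's range is limited). The gripper opens to 88 mm and grips with 3 to 60 N. Pads are 18 mm wide; open, the fingers measure 123 mm over their backs; the gripper's body (75 mm by 187 mm) begins 45 mm behind the grasp point.
Start: joints at [57.044, 17.928, 85.812, -0, 76.261, -12.8], TCP at [0.181, 0.493, 0.239] pointing down, gripper open.
Joint ranges: [-168.41, 168.41], [-55.51, 124.54], [10.69, 146.95], [-70.63, 250.63], [1, 178], [-165.06, 165.06]. Speed limits (degrees/s): [136.94, 136.94, 172.46, 180, 180, 180].

## Interface

Orientations are given as [roll, pitch, yaw] about the fixed x, y, z axes, in that order (R = Rz(yaw) Ry(pitch) Rx(roll)).
In Python, from bench import readout, viewer, job gives the robot as it stands.
- The arm moves only by the tool apply_moves, never from a script. Its argument "series" is a list of rows, each a list of 7 numbers: the turn, a rotation vector about the tool's x, y, z in rad, then the shift along the tool's x, y, z in cm, then the gripper's target within -1 to 1 (fully open at 1, half-way at 0, shut at -1). In form: [[wx, wy, wz, x, y, z, jaw], ...]. A call has 1 to 5 rows; each row shifts and turns the commanded pose from where the row before left it, along the tool's axes as they then stand; what a row does not reach is not made up. A row lasts 1/12 s, in which the tool goes at most 41.7 mm and 7.16 degrees, less where a joint would pass 70% of its speed; a pose out of reach is approached as far as the arm can. A call is refused whole if a number of a shift passes 4.17 or a number of a turn 0.125, either way. A call with a gripper value outside its range is refused whole. The fingers move at their own pace and stop on an object; the grip force is fixed at half the most. Time passes only in rows, so rows that do not move let the fingers close. It gives the time, the measured TCP pose, the force, the opening and the grip force at its end, in the units of the state.
- readout.read_state(): the state, without advancing time (a new reading comes with each control period).
- viewer.get_image(name): name is "scene" or "top"; returns a dict with "pixels" (480x640x3 uint8, red, green, blue), "fx", "fy", "cx", "cy" (pixels), "D" ([k1, k2, p1, p2, k3] as OpenCV has them; the pictures are not rectified), "R" (3x3) and "t" (3): a world point X has camera coordinates R X + t. Camera axes: x right, y down, z forward; pixel columns grow to the right and rows downward; lengths in m; the calibration is good to about 2 mm. A picture is of the moment at which its call begins. There is no depth.
- job.hand_in(): hands the job in; it is judged then, once.
The state is a dict: "time": time; "joint_pos": joint angles; "joint_vel": joint speeds; "effort": joint torques, N m; "ee_pos": TCP position; "eef_rot": TCP orientation; "wrist_force": force on the tool from outside, world axes, zero at the start; "moment": the same for the moment, N m; "width": finger opening in m; "grasp_force": force on a finger pad.
Only numpy, scipy, OpenCV 4.12 (cv2) and the standard library are available. Lean on these libraries where they do the work, as an engineer would, in place of code of your own. Each camera call takes 0.05 s, during which the arm holds its last target. There are 200 camera calls.

## Task

Take the two-compartment dish by its upright middle wall, carry it level with both round gem boxes in it, and stand it on the floor of the open wooden box. Then lower the loose cover plate flat into the mouth of the box, without dropping it, and press it down past the two spring rollers until it sits level on its ledge all round. Do not shift the other loose things on the bench.

Things in the scene. Friction and masses are not known exactly. Their poses are not given: they have to be found in the camera images.
- stone_box: Open wooden box fixed to the bench, outside 105 (x) x 160 (y) x 94 mm high, 186 mm over the steel roller housings on its short ends. Origin: centre of underside; z up, y along the long side. Floor top at z = 4 mm. Cavity 73 (x) x 128 (y) mm; from z = 70 mm up it is 89 x 144 mm, so an 8 mm wide ledge for the cover runs all round at z = 70 mm.
- roller_a (a joint): Spring travel of the white roller in the box's +y end, m: 0 = fully out, up to 0.009 = pushed outwards. Roller 16 mm across, 40 mm long, axis along x, 81.5 mm above the bench, standing 6.5 mm out of the end wall (131 mm clear between the two). A cover laid in the mouth rests on the rollers about 18 mm too high; 5 to 10 N on its middle takes it past, and they then hold it down.
- roller_b (a joint): The same for the like roller in the box's -y end.
- dish: Light wooden carrying dish, 58 (x) x 112 (y) mm, rim 22 mm high, floor and rim 3 mm thick; origin at the centre of its underside. An upright middle wall, 10 mm thick (along y) and 46 mm wide (x), rises to 60 mm and is the handle: grip it across its 10 mm near the top. About 0.13 kg. It may stand either way round in the box, its long side along the box's.
- gem_box_1: Round clear gem box, 44 mm across, 20 mm high, loose in one compartment of the dish (the +y one); origin at the centre of its underside.
- gem_box_2: Round clear gem box, 38 mm across, 20 mm high, loose in the other compartment (-y); origin at the centre of its underside.
- cover: Loose wooden cover plate, 84 (x) x 139 (y) x 6 mm, lying flat on the bench; origin at the centre of its underside, z up. Bridge handle on top in the middle: a bar 14 mm wide (x), 64 mm long (y), 20 to 35 mm above the plate's underside; grip it across its 14 mm. About 0.16 kg. It may go in either way round, with 2.5 mm play all round in the box's mouth.
- film_can: Bystander: black film can, 34 mm across, 51 mm tall; origin at the centre of its underside. Leave it where it stands.
- whetstone: Bystander: two-layer dressing stone lying flat, 34 x 90 x 21 mm, long along its y; origin at the centre of its underside. Leave it where it stands.
- amber_bottle: Bystander: amber oil bottle, 73 mm across, 194 mm tall; origin at the centre of its underside. Leave it where it stands.
- spirit_lamp: Bystander: glass spirit lamp, 69 mm across, 83 mm tall; origin at the centre of its underside. Leave it where it stands.
- powder_jar_2: Bystander: glass jar of green powder, 51 mm across, 70 mm tall; origin at the centre of its underside. Leave it where it stands.
Mind the look-alikes: they are no part of the job. What is shaped like the gem_box_1 but red or turquoise is not meant.

How it is judged:
By the outcome, as a careful person would: the job done as asked, in the order asked, and still so for the second after the job is handed in, with the robot touching nothing.
It also fails if it takes over 70 s, if anything falls off the work surface, if the arm or the gripper's body presses on something with over 40 N, if the wrist force passes 120 N, or if a joint passes its speed limit or range.

## Working session

There is one attempt and no reset: what is moved stays moved. The work goes in short steps, Python scripts to look and compute and a tool call to move; the robot and the scene stay as the last step left them, time stands still between calls to the robot, and variables do not carry over. Pictures are saved under pics/ and viewed, at most 10 in all, crops included, and the job is handed in when it is done.

Besides the shell and the picture viewer there is one more tool, called after "Request:" by a JSON object that holds its "method" and its "body". apply_moves: Moves the arm, as the interface text tells. Its arguments: {"type":"object","properties":{"series":{"type":"array","items":{"type":"array","items":{"type":"number"}}}},"required":["series"]}

```bash
mkdir -p pics; python3 - <<'E'
from bench import readout, viewer
import cv2
for n in("scene","top"):
    im=viewer.get_image(n); cv2.imwrite(f"pics/{n}0.png",im["pixels"][:,:,::-1])
    print(n,im["fx"],im["fy"],im["cx"],im["cy"],im["D"],im["R"],im["t"])
print(readout.read_state())
E
```

```text
scene 533.4296384829695 533.4296384829695 316.28252705539194 234.00014450685345 [0.01823079 0.         0.         0.         0.        ] [[ 0.85814476 -0.51323891  0.01316782]
 [-0.36677581 -0.63079933 -0.68378923]
 [ 0.35925349  0.58196051 -0.72956076]] [-0.50827275  0.21537398  1.21714338]
top 478.98720347495845 478.98720347495845 318.9890091076174 237.95569942199495 [-0.05701207  0.          0.          0.          0.        ] [[-0.03552241 -0.99936778 -0.00148401]
 [-0.97898716  0.03509628 -0.20087906]
 [ 0.20080414 -0.00568288 -0.97961493]] [-0.03398952  0.58365986  1.11135953]
{'time': 0.1, 'joint_pos': array([ 5.70447639e+01,  1.79528668e+01,  8.58503957e+01, -1.85155987e-03,
        7.62623487e+01, -1.27989951e+01]), 'joint_vel': array([-0.10460101, -0.13811081, -0.1196866 ,  0.11829246,  0.00520811,
       -0.0259776 ]), 'effort': array([ 2.70915531e-03, -4.02809966e+01, -2.52642792e+01,  6.96312287e-02,
        3.42558254e-02, -6.54514497e-05]), 'ee_pos': array([0.1807847 , 0.49263966, 0.23824356]), 'eef_rot': array([-1.79935621e+02, -1.27815221e-02,  1.59844193e+02]), 'wrist_force': array([-0.69673085,  0.20771858,  0.1837804 ]), 'moment': array([-0.0221128 ,  0.00395855,  0.03465159]), 'grasp_force': 0.0, 'width': 0.08835801963410052}
```

View pics/scene0.png

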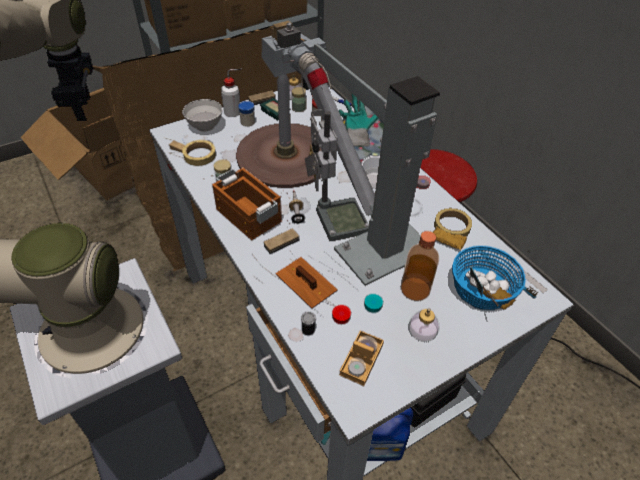

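View pics/top0.png

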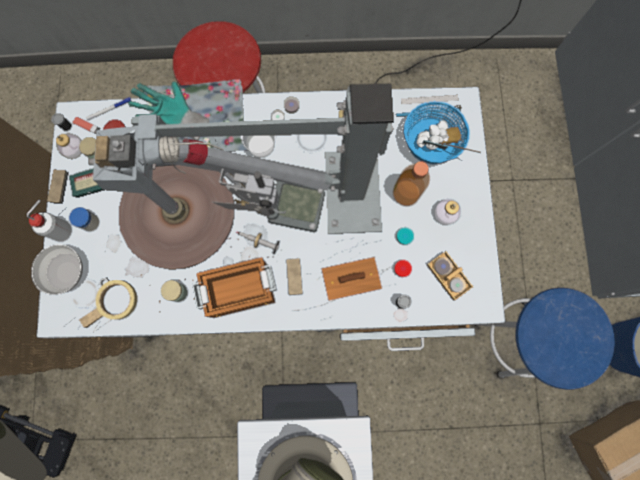

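Top view: the box is at about (235,287), the cover at (351,278), the dish at (450,275), the film can at (402,300), the whetstone at (294,276), the red decoy at (402,268) and the turquoise decoy at (404,236). The dish is the only one with a middle wall and two compartments. I'll enlarge both views to read corners.

```bash
python3 - <<'E'
import cv2
a=cv2.imread("pics/top0.png")[235:325,190:480]
t=cv2.resize(a[:, :100],None,fx=4,fy=4,interpolation=cv2.INTER_CUBIC)  # box
b=cv2.resize(a[:,125:],None,fx=4.8,fy=4.8,interpolation=cv2.INTER_CUBIC)
cv2.imwrite("pics/t_box.png",cv2.resize(a[:, :100],None,fx=6,fy=6,interpolation=cv2.INTER_CUBIC))
cv2.imwrite("pics/t_cd.png",b); print(b.shape)
E
```

```text
(432, 792, 3)
```

View pics/t_box.png

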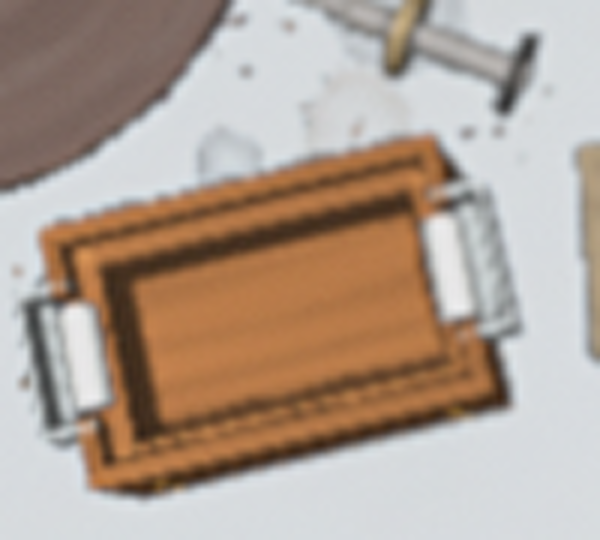

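View pics/t_cd.png

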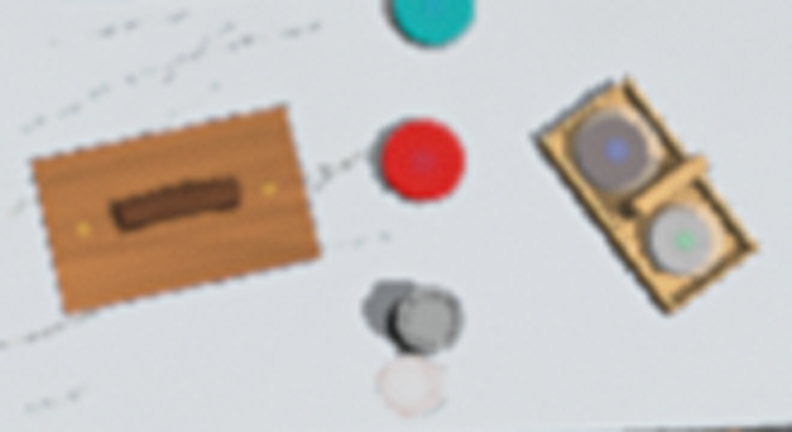

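Left crop: box rim corners are at (42,232), (437,140), (508,390) and (93,485), with white rollers in both ends. Right crop: cover corners are at (32,160), (287,107), (320,257) and (65,313). The dish has two clear gem boxes, rim corners at (628,78), (537,137), (668,312) and (757,247), and its wall top runs (625,207)–(703,163). The red (422,160) and turquoise (430,8) round boxes are decoys lying outside the dish.

```bash
python3 - <<'E'
import cv2,numpy as np
a=cv2.imread("pics/scene0.png")
r=lambda c:cv2.resize(c,None,fx=5,fy=5,interpolation=cv2.INTER_CUBIC)
A=r(a[165:240,208:288]); B=r(a[252:310,270:340]); C=r(a[328:386,336:390])
o=np.zeros((600,790,3),np.uint8)
o[:375,:400]=A; o[:290,400:750]=B; o[300:590,400:670]=C
cv2.imwrite("pics/s_all.png",o)
E
```

```text
(no output)
```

View pics/s_all.png

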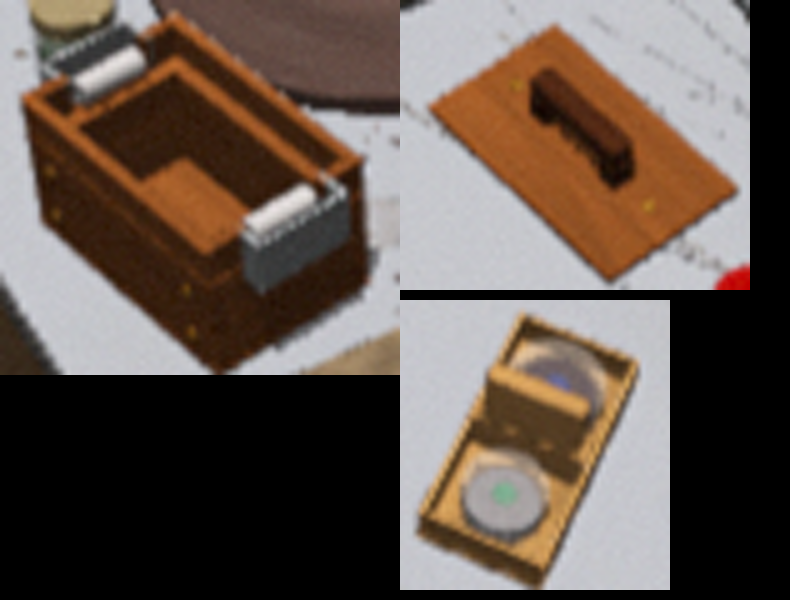

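Scene crop: the box's left, top and right rim corners are at (22,97), (172,12) and (365,160). The cover's corners are at (430,105), (555,25), (737,190) and (612,282). The dish shows its wall across, with the big gem box (dark/blue) at the top and the small one (green dot) at the bottom. Next I'll fit poses.

```bash
cat > h.py <<'E'
import numpy as np,cv2
from scipy.optimize import least_squares
from bench import readout,viewer
def cams():
    return {n:viewer.get_image(n) for n in("scene","top")}
def proj(c,P):
    return cv2.projectPoints(np.float64(P),cv2.Rodrigues(c["R"])[0],np.float64(c["t"]),np.array([[c["fx"],0,c["cx"]],[0,c["fy"],c["cy"]],[0,0,1]]),np.float64(c["D"]))[0][:,0]
def place(p,L):
    c,s=np.cos(p[2]),np.sin(p[2]); L=np.float64(L)
    return np.c_[p[0]+c*L[:,0]-s*L[:,1],p[1]+s*L[:,0]+c*L[:,1],L[:,2]]
def fit(C,obs,p0):
    # obs: list of (cam, local xyz, pixel)
    def f(p):
        W=place(p,[o[1] for o in obs])
        return np.concatenate([proj(C[o[0]],W[i:i+1])[0]-o[2] for i,o in enumerate(obs)])
    r=least_squares(f,p0,loss="soft_l1"); return r.x,r.fun.reshape(-1,2)
E
cat > fit0.py <<'E'
from h import *
C=cams()
m=lambda u,s,o:(np.array(u)+.5)/s-.5+np.array(o)
tb=lambda *u:m(u,6,(190,235)); tc=lambda *u:m(u,4.8,(315,235))
sb=lambda *u:m(u,5,(208,165)); sc=lambda u,v:m((u-400,v),5,(270,252)); sd=lambda u,v:m((u-400,v-300),5,(336,328))
B=lambda sx,sy,z=.094:(sx*.0525,sy*.08,z)
box=[("top",B(1,1),tb(42,232)),("top",B(1,-1),tb(437,140)),("top",B(-1,-1),tb(508,388)),("top",B(-1,1),tb(93,487)),
("scene",B(-1,1),sb(22,97)),("scene",B(1,1),sb(172,12)),("scene",B(1,-1),sb(365,160)),("scene",B(-1,-1,0),sb(218,372)),("scene",B(-1,1,0),sb(42,225))]
V=lambda sx,sy:(sx*.042,sy*.0695,.006)
cov=[("top",V(1,1),tc(32,160)),("top",V(1,-1),tc(287,107)),("top",V(-1,-1),tc(320,257)),("top",V(-1,1),tc(65,313)),
("scene",V(-1,1),sc(430,105)),("scene",V(1,1),sc(555,25)),("scene",V(1,-1),sc(737,190)),("scene",V(-1,-1),sc(612,280))]
D=lambda sx,sy:(sx*.029,sy*.056,.022)
dish=[("top",D(1,1),tc(628,78)),("top",D(-1,1),tc(537,137)),("top",D(1,-1),tc(757,247)),("top",D(-1,-1),tc(668,312)),
("scene",D(-1,1),sd(520,315)),("scene",D(1,1),sd(638,360)),("scene",D(1,-1),sd(542,572)),("scene",D(-1,-1),sd(420,520)),
("scene",(-.023,0,.06),sd(489,373)),("scene",(.023,0,.06),sd(588,407)),("top",(.023,0,.06),tc(703,163)),("top",(-.023,0,.06),tc(627,207))]
for n,o,p in(("box",box,(.4,.2,.2)),("cover",cov,(.4,0,.2)),("dish",dish,(.4,-.2,-.6))):
    p,r=fit(C,o,p); print(n,p[:2].round(4),np.degrees(p[2]).round(2)); print(r.round(1).tolist())
ray=lambda c,px:0
for n,p,z in(("can top",(430,320),.051),("can scene",None,0)):
    if p: print(n,least_squares(lambda q:proj(C["top"],[[q[0],q[1],z]])[0]-tc(*p),(.4,-.1)).x)
print(least_squares(lambda q:proj(C["top"],[[q[0],q[1],.02]])[0]-tc(422,160),(.4,-.1)).x)
E
python3 fit0.py
```

```text
box [0.4657 0.1484] 11.84
[[-1.0, 0.1], [-0.4, -0.7], [-2.3, 1.5], [-0.7, 1.6], [0.1, 0.6], [1.7, 0.6], [0.8, 0.6], [0.9, 2.6], [0.5, 0.4]]
cover [ 0.486  -0.1315] 9.98
[[-0.9, 0.1], [-0.5, -0.2], [0.3, 0.9], [-0.8, 0.9], [0.1, 0.4], [1.1, -0.2], [1.4, 0.0], [0.1, 0.5]]
dish [ 0.4824 -0.3767] -56.79
[[-0.7, 0.0], [0.1, 0.9], [0.1, 1.0], [0.4, 1.1], [0.2, -0.8], [0.8, 0.1], [0.8, -0.5], [-0.3, -1.3], [0.1, -1.1], [0.5, 0.6], [-0.1, -0.4], [0.9, 1.4]]
can top [ 0.42125514 -0.25386215]
[ 0.50617938 -0.26095568]
```

```bash
cat >> h.py <<'E'
from scipy.spatial.transform import Rotation as Ro
def plan(wps,jaw,step=3.3,turn=.11,start=None):
    """wps: list of (x,y,z,psi deg[,step]); prints rows of 5, tool pointing down at each"""
    s=readout.read_state(); p=np.array(s["ee_pos"]); R=Ro.from_euler("xyz",s["eef_rot"],degrees=True)
    out=[]
    for w in wps:
        st=w[4] if len(w)>4 else step
        T=Ro.from_euler("xyz",[180,0,w[3]],degrees=True); g=np.array(w[:3])
        n=max(1,int(np.ceil(max(np.linalg.norm(g-p)*100/st,np.abs((R.inv()*T).as_rotvec()).max()/turn))))
        for k in range(n,0,-1):
            d=(R.inv().apply((g-p)/k)*100).round(2); w_=((R.inv()*T).as_rotvec()/k).round(3)
            out.append([*w_.tolist(),*d.tolist(),jaw]); p=p+R.apply(d/100); R=R*Ro.from_rotvec(w_)
    for i in range(0,len(out),5): print(str(out[i:i+5]).replace(" ","").replace("-0.0,","0,").replace(".0,","0," if 0 else ".0,"))
def st():
    s=readout.read_state()
    print(round(s["time"],2),s["ee_pos"].round(4),s["eef_rot"].round(2),"F",s["wrist_force"].round(1),"w",round(s["width"],4),"g",round(s["grasp_force"],1))
E
python3 -c "
from h import *
plan([(.482,-.377,.15,123.2)],1,step=3.3)"
```

```text
[[0,0.0,0.022,-2.01,-2.46,0.31,1],[0,0.0,0.022,-2.06,-2.41,0.31,1],[0,0.0,0.022,-2.11,-2.37,0.31,1],[0,0.0,0.022,-2.17,-2.32,0.31,1],[0,0.0,0.022,-2.22,-2.27,0.31,1]]
[[0,0.0,0.022,-2.27,-2.22,0.31,1],[0,0.0,0.022,-2.31,-2.17,0.31,1],[0,0.0,0.022,-2.36,-2.12,0.31,1],[0,0.0,0.022,-2.41,-2.07,0.3,1],[0,0.0,0.022,-2.45,-2.01,0.31,1]]
[[0,0.0,0.022,-2.5,-1.96,0.3,1],[0,0.0,0.022,-2.54,-1.9,0.31,1],[0,0.0,0.022,-2.58,-1.85,0.3,1],[0,0.0,0.022,-2.62,-1.79,0.31,1],[0,0.0,0.022,-2.66,-1.73,0.3,1]]
[[0,0.0,0.022,-2.7,-1.67,0.31,1],[0,0.0,0.022,-2.73,-1.62,0.3,1],[0,0.0,0.022,-2.77,-1.55,0.31,1],[0,0.0,0.022,-2.8,-1.49,0.3,1],[0,0.0,0.022,-2.83,-1.43,0.31,1]]
[[0,0.0,0.022,-2.86,-1.37,0.3,1],[0,0.0,0.022,-2.89,-1.31,0.31,1],[0,0.0,0.022,-2.92,-1.24,0.3,1],[0,0.0,0.022,-2.95,-1.18,0.31,1],[0,0.0,0.022,-2.97,-1.11,0.3,1]]
[[0,0.0,0.022,-3.0,-1.05,0.31,1],[0,0.0,0.023,-3.02,-0.98,0.3,1],[0,0.0,0.022,-3.04,-0.91,0.31,1],[-0.001,0.0,0.023,-3.06,-0.84,0.3,1]]
```

Request:
{"method": "apply_moves", "body": {"series": [[0,0,0.022,-2.0,-2.45,0.2,1],[0,0,0.022,-2.05,-2.4,0.2,1],[0,0,0.022,-2.1,-2.35,0.2,1],[0,0,0.022,-2.15,-2.3,0.2,1],[0,0,0.022,-2.2,-2.25,0.2,1]]}}

```text
time: 0.62
ee_pos: [0.2325, 0.3425, 0.2285]
eef_rot: [-180.0, -0.0, 153.5]
wrist_force: [1.3, 0.4, 0.6]
width: 0.0882
grasp_force: 0.0
```

Request:
{"method": "apply_moves", "body": {"series": [[0,0,0.022,-2.25,-2.2,0.2,1],[0,0,0.022,-2.3,-2.15,0.2,1],[0,0,0.022,-2.35,-2.1,0.2,1],[0,0,0.022,-2.4,-2.05,0.2,1],[0,0,0.022,-2.45,-2.0,0.2,1]]}}

```text
time: 1.03
ee_pos: [0.2845, 0.1936, 0.2187]
eef_rot: [180.0, 0.0, 147.2]
wrist_force: [-0.1, -0.6, 0.0]
width: 0.0879
grasp_force: 0.0
```

Request:
{"method": "apply_moves", "body": {"series": [[0,0,0.022,-2.5,-1.95,0.2,1],[0,0,0.022,-2.55,-1.9,0.2,1],[0,0,0.022,-2.6,-1.85,0.2,1],[0,0,0.022,-2.6,-1.8,0.2,1],[0,0,0.022,-2.65,-1.75,0.2,1]]}}

```text
time: 1.45
ee_pos: [0.3365, 0.0434, 0.2087]
eef_rot: [180.0, 0.0, 140.9]
wrist_force: [0.9, -0.1, -0.0]
width: 0.0879
grasp_force: 0.0
```

Request:
{"method": "apply_moves", "body": {"series": [[0,0,0.022,-2.7,-1.65,0.2,1],[0,0,0.022,-2.75,-1.6,0.2,1],[0,0,0.022,-2.75,-1.55,0.2,1],[0,0,0.022,-2.8,-1.5,0.2,1],[0,0,0.022,-2.85,-1.45,0.2,1]]}}

```text
time: 1.87
ee_pos: [0.3887, -0.1067, 0.1986]
eef_rot: [180.0, 0.0, 134.5]
wrist_force: [0.9, 1.1, -0.2]
width: 0.0877
grasp_force: 0.0
```

Request:
{"method": "apply_moves", "body": {"series": [[0,0,0.022,-2.85,-1.35,0.2,1],[0,0,0.022,-2.9,-1.3,0.2,1],[0,0,0.022,-2.9,-1.25,0.2,1],[0,0,0.022,-2.95,-1.2,0.2,1],[0,0,0.022,-2.95,-1.1,0.2,1]]}}

```text
time: 2.28
ee_pos: [0.4403, -0.2562, 0.1884]
eef_rot: [-180.0, -0.0, 128.3]
wrist_force: [0.8, 2.0, 0.1]
width: 0.088
grasp_force: 0.0
```

```bash
python3 -c "
from h import *
st()
plan([(.482,-.377,.12,123.2)],1,step=3.3)"
```

```text
2.28 [ 0.4403 -0.2562  0.1884] [-1.8000e+02 -1.0000e-02  1.2825e+02] F [0.8 2.  0.1] w 0.088 g 0.0
[[0,0,0.018,-2.41,-0.84,1.37,1],[0,0,0.018,-2.43,-0.8,1.37,1],[0,0,0.017,-2.44,-0.75,1.37,1],[0,0,0.018,-2.46,-0.71,1.36,1],[0,0,0.017,-2.47,-0.67,1.37,1]]
```

Request:
{"method": "apply_moves", "body": {"series": [[0,0,0.018,-2.4,-0.85,1.0,1],[0,0,0.018,-2.45,-0.8,1.0,1],[0,0,0.018,-2.45,-0.75,1.0,1],[0,0,0.018,-2.45,-0.7,1.0,1],[0,0,0.017,-2.45,-0.65,1.0,1]]}}

```text
time: 2.7
ee_pos: [0.4823, -0.3763, 0.1379]
eef_rot: [-180.0, -0.0, 123.2]
wrist_force: [0.6, 0.3, 1.0]
width: 0.0882
grasp_force: 0.0
```

Request:
{"method": "apply_moves", "body": {"series": [[0,0,0,0,0,1.5,1],[0,0,0,0,0,1.5,1],[0,0,0,0,0,1.0,1],[0,0,0,0,0,0.5,1],[0,0,0,0,0,0,1]]}}

```text
time: 3.12
ee_pos: [0.4818, -0.3747, 0.0928]
eef_rot: [-180.0, -0.1, 123.2]
wrist_force: [-1.0, 0.3, -0.9]
width: 0.088
grasp_force: 0.0
```

```bash
python3 - <<'E'
from h import *
st(); C=cams()
a=C["scene"]["pixels"][300:400,310:440,::-1];b=C["top"]["pixels"][235:325,405:495,::-1]
o=np.zeros((500,790,3),np.uint8);a=cv2.resize(a[:,20:105],None,fx=4.6,fy=4.6,interpolation=2);b=cv2.resize(b,None,fx=4.4,fy=4.4,interpolation=2)
o[:a.shape[0],:a.shape[1]]=a;o[:b.shape[0],394:394+b.shape[1]]=b
cv2.imwrite("pics/near.png",o)
E
```

```text
3.12 [ 0.4818 -0.3747  0.0928] [-1.7999e+02 -1.0000e-01  1.2324e+02] F [-1.   0.3 -0.9] w 0.088 g 0.0
```

View pics/near.png

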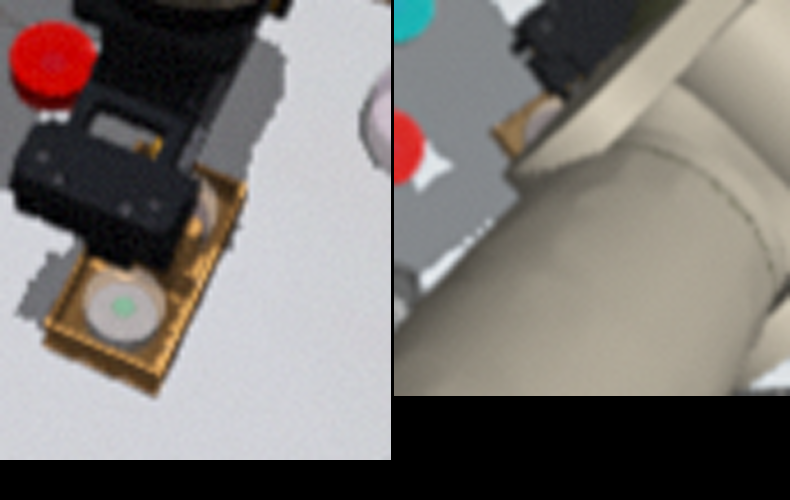

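The scene crop shows the open fingers straddling the wall, with the small gem box in front at (125,305). Now I go down and grip.

Request:
{"method": "apply_moves", "body": {"series": [[0,0,0,-0.2,-0.05,1.5,1],[0,0,0,0,0,1.5,1],[0,0,0,0,0,1.5,1],[0,0,0,0,0,1.0,1],[0,0,0,0,0,0.45,1]]}}

```text
time: 3.63
ee_pos: [0.4827, -0.3769, 0.0336]
eef_rot: [-180.0, -0.0, 123.2]
wrist_force: [-0.1, 0.2, -0.5]
width: 0.0879
grasp_force: 0.0
```

Request:
{"method": "apply_moves", "body": {"series": [[0,0,0,0,0,0,1],[0,0,0,0,0,0,0],[0,0,0,0,0,0,-0.3],[0,0,0,0,0,0,-0.5],[0,0,0,0,0,0,-0.6]]}}

```text
time: 4.05
ee_pos: [0.483, -0.3773, 0.0349]
eef_rot: [180.0, 0.1, 123.2]
wrist_force: [-0.2, 0.1, 0.1]
width: 0.0636
grasp_force: 0.0
```

Request:
{"method": "apply_moves", "body": {"series": [[0,0,0,0,0,0,-0.7],[0,0,0,0,0,0,-0.75],[0,0,0,0,0,0,-0.8],[0,0,0,0,0,0,-1],[0,0,0,0,0,0,-1]]}}

```text
time: 4.47
ee_pos: [0.4828, -0.3771, 0.0342]
eef_rot: [-180.0, 0.0, 123.2]
wrist_force: [-0.7, -0.1, 0.5]
width: 0.0302
grasp_force: 0.0
```

Request:
{"method": "apply_moves", "body": {"series": [[0,0,0,0,0,0,-1],[0,0,0,0,0,0,-1],[0,0,0,0,0,0,-1]]}}

```text
time: 4.72
ee_pos: [0.4828, -0.3771, 0.0342]
eef_rot: [180.0, -0.0, 123.2]
wrist_force: [-0.6, -0.5, -0.8]
width: 0.0101
grasp_force: 0.3
```

Request:
{"method": "apply_moves", "body": {"series": [[0,0,0,0,0,0,-1],[0,0,0,0,0,-0.3,-1],[0,0,0,0,0,-0.8,-1],[0,0,0,0,0,-1.5,-1],[0,0,0,0,0,-2.0,-1]]}}

```text
time: 5.13
ee_pos: [0.4822, -0.3766, 0.0801]
eef_rot: [-180.0, -0.1, 123.2]
wrist_force: [0.5, 0.1, -2.2]
width: 0.0093
grasp_force: 30.0
```

Request:
{"method": "apply_moves", "body": {"series": [[0,0,0,0,0,-2.3,-1],[0,0,0,0,0,-2.3,-1],[0,0,0,0,0,-2.0,-1],[0,0,0,0,0,-1.2,-1],[0,0,0,0,0,-0.5,-1]]}}

```text
time: 5.55
ee_pos: [0.4832, -0.3776, 0.166]
eef_rot: [180.0, 0.2, 123.2]
wrist_force: [-0.2, -0.3, -1.5]
width: 0.0099
grasp_force: 30.0
```

```bash
python3 -c "
from h import *
st()
plan([(.4657,.1484,.165,191.84)],-1,step=2.0)
c=viewer.get_image('scene')['pixels'][220:400,290:470,::-1]; cv2.imwrite('pics/lift.png',cv2.resize(c,None,fx=3,fy=3,interpolation=2))"
```

```text
5.55 [ 0.4832 -0.3776  0.166 ] [179.97   0.21 123.24] F [-0.2 -0.3 -1.5] w 0.0099 g 30.0
[[0,0.0,-0.044,1.66,1.01,0,-1],[0,0.0,-0.044,1.62,1.09,0,-1],[0,0.0,-0.044,1.57,1.16,0,-1],[0,0.0,-0.044,1.52,1.22,0,-1],[0,0.0,-0.044,1.46,1.29,0,-1]]
[[0,0.0,-0.044,1.4,1.35,0,-1],[0,0.0,-0.044,1.34,1.41,0,-1],[0,0.0,-0.044,1.28,1.47,0,-1],[0,0.0,-0.044,1.21,1.53,0,-1],[0,0.0,-0.045,1.15,1.58,0,-1]]
[[0,0.0,-0.044,1.07,1.63,0,-1],[0,0.0,-0.045,1.0,1.67,0,-1],[0,0.0,-0.044,0.92,1.72,0,-1],[0,0.0,-0.045,0.85,1.75,0,-1],[0,0.0,-0.044,0.77,1.79,0,-1]]
[[0,0.0,-0.045,0.69,1.82,0,-1],[0,0.0,-0.044,0.61,1.85,0,-1],[0,0.0,-0.045,0.52,1.88,-0.01,-1],[0,0.0,-0.044,0.44,1.9,0,-1],[0,0.0,-0.045,0.36,1.92,-0.01,-1]]
[[0,0.0,-0.044,0.27,1.93,0,-1],[-0.001,0.0,-0.045,0.18,1.94,-0.01,-1],[0,0.0,-0.044,0.1,1.95,0,-1],[-0.001,0.001,-0.045,0.01,1.95,0,-1],[0,0.0,-0.044,-0.08,1.95,0,-1]]
[[-0.001,0.001,-0.045,-0.17,1.94,0,-1],[0,0.0,-0.044,-0.25,1.93,0,-1]]
```

View pics/lift.png

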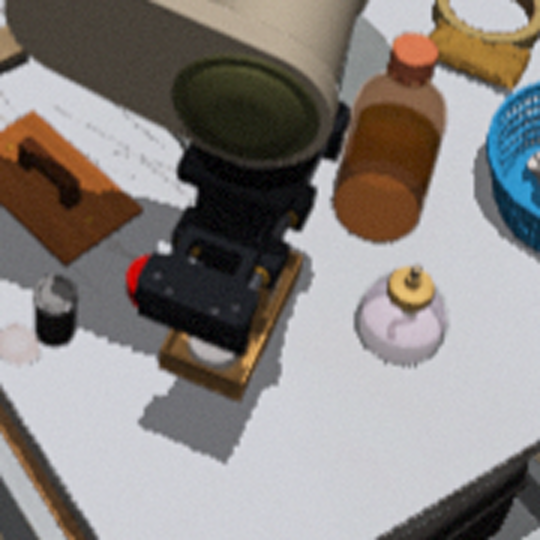

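The dish hangs level with the small gem box in view. The bottle stands close by (390,150), so I'll route a little nearer to the robot.

```bash
python3 -c "
from h import *
plan([(.41,-.30,.165,133),(.42,-.1,.165,155),(.4657,.1484,.165,191.84)],-1,step=2.3)"
```

```text
[[0.0,0.001,-0.034,2.1,-0.37,0.01,-1],[0.0,0.001,-0.034,2.11,-0.3,0.01,-1],[0.0,0.0,-0.034,2.12,-0.23,0.01,-1],[0.0,0.001,-0.034,2.13,-0.16,0.01,-1],[0.0,0.0,-0.034,2.13,-0.09,0.0,-1]]
[[0.0,0.0,-0.043,1.55,1.6,0.0,-1],[0.0,0.0,-0.043,1.48,1.66,0.0,-1],[0.0,0.0,-0.043,1.41,1.72,0.0,-1],[0.0,0.0,-0.043,1.33,1.78,0.0,-1],[0.0,0.0,-0.042,1.25,1.84,0.0,-1]]
[[0.0,0.0,-0.043,1.18,1.89,0.0,-1],[0.0,0.0,-0.042,1.09,1.94,0.0,-1],[0.0,0.0,-0.043,1.01,1.98,0.0,-1],[0.0,0.0,-0.042,0.93,2.02,0.0,-1],[0,0.0,-0.058,0.58,2.22,0.0,-1]]
[[0,0.0,-0.059,0.45,2.25,0.0,-1],[0,0.0,-0.058,0.31,2.27,0.0,-1],[0,0.0,-0.059,0.18,2.29,0.0,-1],[0,0.0,-0.058,0.05,2.3,0.0,-1],[0,0.0,-0.059,-0.09,2.3,0.0,-1]]
[[0,0.0,-0.058,-0.22,2.29,0.0,-1],[0,0.0,-0.059,-0.35,2.27,0.0,-1],[0,0.0,-0.058,-0.49,2.24,0.0,-1],[0,0.0,-0.059,-0.61,2.21,0.0,-1],[0,0.0,-0.058,-0.74,2.17,0.0,-1]]
```

Request:
{"method": "apply_moves", "body": {"series": [[0,0,-0.015,0.8,-0.2,0,-1],[0,0,-0.03,1.6,-0.3,0,-1],[0,0,-0.035,2.1,-0.3,0,-1],[0,0,-0.035,2.1,-0.2,0,-1],[0,0,-0.035,2.1,-0.1,0,-1]]}}

```text
time: 6.02
ee_pos: [0.4208, -0.3128, 0.1623]
eef_rot: [180.0, -0.1, 131.9]
wrist_force: [0.9, -0.2, -1.2]
width: 0.0095
grasp_force: 30.0
```

Request:
{"method": "apply_moves", "body": {"series": [[0,0,-0.035,2.0,0.5,0,-1],[0,0,-0.043,1.8,1.0,0,-1],[0,0,-0.043,1.6,1.5,0,-1],[0,0,-0.043,1.5,1.7,0,-1],[0,0,-0.043,1.4,1.75,0,-1]]}}

```text
time: 6.43
ee_pos: [0.4051, -0.2074, 0.1626]
eef_rot: [180.0, -0.1, 143.8]
wrist_force: [0.6, -0.9, -0.8]
width: 0.0095
grasp_force: 30.0
```

Request:
{"method": "apply_moves", "body": {"series": [[0,0,-0.043,1.3,1.8,0,-1],[0,0,-0.043,1.2,1.85,0,-1],[0,0,-0.043,1.1,1.9,0,-1],[0,0,-0.043,1.0,2.0,0,-1],[0,0,-0.043,0.9,2.0,0,-1]]}}

```text
time: 6.85
ee_pos: [0.4081, -0.097, 0.1627]
eef_rot: [180.0, -0.1, 156.1]
wrist_force: [-0.2, -0.5, -1.0]
width: 0.01
grasp_force: 30.0
```

```bash
python3 -c "
from h import *
st();plan([(.4657,.1484,.165,191.84)],-1,step=2.3)"
```

```text
6.85 [ 0.4081 -0.097   0.1627] [ 1.7999e+02 -7.0000e-02  1.5612e+02] F [-0.2 -0.5 -1. ] w 0.01 g 30.0
[[0.0,0,-0.057,0.42,2.25,-0.02,-1],[0.0,0,-0.057,0.3,2.27,-0.02,-1],[0.0,0,-0.057,0.16,2.29,-0.02,-1],[0.0,0,-0.057,0.03,2.29,-0.02,-1],[0.0,0,-0.056,-0.09,2.29,-0.02,-1]]
[[0.0,0,-0.057,-0.22,2.28,-0.02,-1],[0.0,0,-0.056,-0.35,2.26,-0.02,-1],[0.0,0,-0.057,-0.48,2.24,-0.02,-1],[0.0,0,-0.056,-0.61,2.21,-0.02,-1],[0.0,0,-0.057,-0.73,2.17,-0.02,-1]]
[[0.001,-0.001,-0.056,-0.85,2.13,-0.02,-1]]
```

Request:
{"method": "apply_moves", "body": {"series": [[0,0,-0.057,0.4,2.25,0,-1],[0,0,-0.057,0.3,2.25,0,-1],[0,0,-0.057,0.15,2.3,0,-1],[0,0,-0.057,0,2.3,0,-1],[0,0,-0.057,-0.1,2.3,0,-1]]}}

```text
time: 7.27
ee_pos: [0.4354, 0.0143, 0.1627]
eef_rot: [180.0, -0.1, 172.5]
wrist_force: [1.1, 0.0, -1.5]
width: 0.0099
grasp_force: 30.0
```

Request:
{"method": "apply_moves", "body": {"series": [[0,0,-0.057,-0.2,2.3,0,-1],[0,0,-0.057,-0.35,2.25,0,-1],[0,0,-0.057,-0.5,2.2,0,-1],[0,0,-0.057,-0.6,2.0,0,-1],[0,0,-0.057,-0.6,1.5,0,-1]]}}

```text
time: 7.68
ee_pos: [0.4609, 0.1169, 0.1625]
eef_rot: [180.0, -0.1, -171.1]
wrist_force: [0.5, -0.2, -1.7]
width: 0.0097
grasp_force: 30.0
```

Request:
{"method": "apply_moves", "body": {"series": [[0,0,-0.03,-0.5,1.0,0,-1],[0,0,-0.02,-0.3,0.7,0,-1],[0,0,0,0,0,0,-1]]}}

```text
time: 7.93
ee_pos: [0.4662, 0.1342, 0.1628]
eef_rot: [180.0, -0.0, -168.4]
wrist_force: [0.1, -0.3, -1.7]
width: 0.0095
grasp_force: 30.0
```

```bash
python3 -c "
from h import *
st();plan([(.4657,.1484,.14,191.84),(.4657,.1484,.042,191.84)],-1,step=2.3)"
```

```text
7.93 [0.4662 0.1342 0.1628] [ 1.7999e+02 -4.0000e-02 -1.6840e+02] F [ 0.1 -0.3 -1.7] w 0.0095 g 30.0
[[0.0,0,-0.002,-0.12,0.7,1.14,-1],[0.0,-0.001,-0.002,-0.12,0.7,1.14,-1],[0.0,0.0,0,0.0,0,1.96,-1],[0.0,0.0,0,0.0,0,1.96,-1],[0.0,0.0,0,0.0,0,1.96,-1]]
[[0.0,0.0,0,0.0,0,1.96,-1],[0.0,0.0,0,0.01,0,1.96,-1]]
```

Request:
{"method": "apply_moves", "body": {"series": [[0,0,-0.002,-0.1,0.5,0.5,-1],[0,0,-0.002,-0.1,0.5,0.7,-1],[0,0,0,-0.05,0.4,0.7,-1],[0,0,0,0,0,0.3,-1],[0,0,0,0,0,0,-1]]}}

```text
time: 8.35
ee_pos: [0.4654, 0.1476, 0.1401]
eef_rot: [180.0, -0.1, -168.3]
wrist_force: [0.4, -0.8, -1.9]
width: 0.0096
grasp_force: 30.0
```

```bash
python3 - <<'E'
from h import *
st(); C=cams(); s=readout.read_state()
c=C["scene"]; x0,y0,f=195,120,5
im=cv2.resize(np.ascontiguousarray(c["pixels"][y0:y0+118,x0:x0+110,::-1]),None,fx=f,fy=f,interpolation=2)
def poly(p,L,col):
    q=((proj(c,place(p,L))-(x0,y0)+.5)*f).astype(int); cv2.polylines(im,[q],True,col,1)
R=lambda a,b,z:[(a,b,z),(-a,b,z),(-a,-b,z),(a,-b,z)]
pb=(.4657,.1484,np.radians(11.84))
poly(pb,R(.0525,.08,.094),(0,255,0)); poly(pb,R(.0445,.072,.094),(255,255,0)); poly(pb,R(.0365,.064,.07),(255,0,255))
p=s["ee_pos"]; poly((p[0],p[1],np.radians(s["eef_rot"][2]+180)),R(.029,.056,p[2]-.0342+.022),(0,0,255))
cv2.imwrite("pics/over.png",im)
E
```

```text
8.35 [0.4654 0.1476 0.1401] [ 1.7999e+02 -1.2000e-01 -1.6825e+02] F [ 0.4 -0.8 -1.9] w 0.0096 g 30.0
```

View pics/over.png

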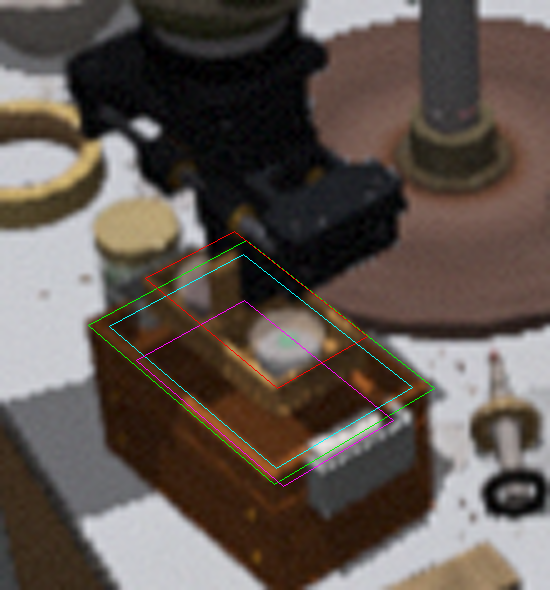

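The box model fits the image well. The dish rim seems slightly nearer the camera than predicted, so I'll check it enlarged in both cameras.

```bash
python3 - <<'E'
from h import *
C=cams(); s=readout.read_state(); p=s["ee_pos"]; q=(p[0],p[1],np.radians(s["eef_rot"][2]+180))
L=[(a*.029,b*.056,p[2]-.0342+.022) for a,b in((1,1),(-1,1),(-1,-1),(1,-1))]
for n in C: print(n,proj(C[n],place(q,L)).round(1).tolist())
o=np.zeros((540,800,3),np.uint8)
a=cv2.resize(C["scene"]["pixels"][160:220,220:280,::-1],None,fx=9,fy=9,interpolation=2)
b=cv2.resize(C["top"]["pixels"][245:325,190:280,::-1],None,fx=2.8,fy=2.8,interpolation=2)
o[:,:540]=a;o[:b.shape[0],545:545+b.shape[1]]=b
cv2.imwrite("pics/o2.png",o)
E
```

```text
scene [[241.4, 165.6], [223.5, 175.1], [250.0, 197.0], [268.1, 186.7]]
top [[204.4, 278.6], [209.4, 303.6], [258.1, 291.8], [252.6, 267.0]]
```

View pics/o2.png

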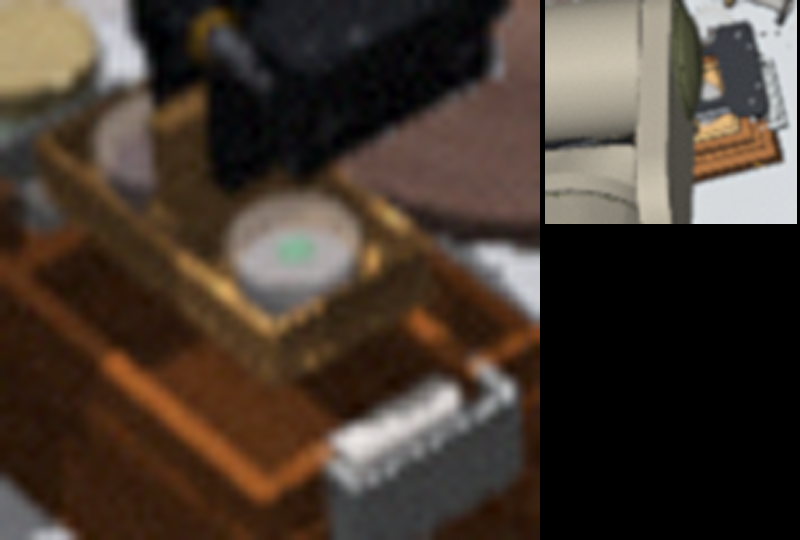

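Here the rim corners (278,335), (40,145) and (425,250) map to (250.4,196.8), (224,175.6) and (266.8,187.3). That matches the prediction within about 1 px. Both gem boxes are inside. I'll lower it.

Request:
{"method": "apply_moves", "body": {"series": [[0,0,0,0,0.05,1.0,-1],[0,0,0,0,0,1.7,-1],[0,0,0,0,0,1.7,-1],[0,0,0,0,0,1.5,-1],[0,0,0,0,0,1.0,-1]]}}

```text
time: 8.97
ee_pos: [0.4652, 0.1481, 0.0705]
eef_rot: [180.0, -0.1, -168.3]
wrist_force: [-0.3, -0.4, -2.0]
width: 0.0095
grasp_force: 30.0
```

Request:
{"method": "apply_moves", "body": {"series": [[0,0,0,0,0,1.0,-1],[0,0,0,0,0,0.8,-1],[0,0,0,0,0,0.6,-1],[0,0,0,0,0,0.3,-1],[0,0,0,0,0,0,-1]]}}

```text
time: 9.38
ee_pos: [0.4658, 0.1482, 0.0448]
eef_rot: [180.0, -0.0, -168.2]
wrist_force: [-0.2, -0.1, -1.6]
width: 0.0097
grasp_force: 30.0
```

Request:
{"method": "apply_moves", "body": {"series": [[0,0,0,0,0,0.2,-1],[0,0,0,0,0,0.2,-1],[0,0,0,0,0,0,-1]]}}

```text
time: 9.63
ee_pos: [0.4659, 0.1482, 0.0412]
eef_rot: [-180.0, 0.0, -168.2]
wrist_force: [-0.8, 0.9, -1.4]
width: 0.0095
grasp_force: 30.0
```

Request:
{"method": "apply_moves", "body": {"series": [[0,0,0,0,0,0.1,-1],[0,0,0,0,0,0.1,-1],[0,0,0,0,0,0.05,-1],[0,0,0,0,0,0,-1]]}}

```text
time: 9.97
ee_pos: [0.4658, 0.1482, 0.0387]
eef_rot: [-180.0, -0.0, -168.2]
wrist_force: [1.2, 0.4, -2.3]
width: 0.0097
grasp_force: 30.0
```

Request:
{"method": "apply_moves", "body": {"series": [[0,0,0,0,0,0.05,-1],[0,0,0,0,0,0,-1]]}}

```text
time: 10.13
ee_pos: [0.4658, 0.1482, 0.0382]
eef_rot: [-180.0, -0.0, -168.2]
wrist_force: [0.9, -0.1, -1.7]
width: 0.0095
grasp_force: 30.0
```

Request:
{"method": "apply_moves", "body": {"series": [[0,0,0,0,0,0.05,-1],[0,0,0,0,0,0,-1]]}}

```text
time: 10.3
ee_pos: [0.4659, 0.1482, 0.0381]
eef_rot: [-180.0, 0.0, -168.2]
wrist_force: [-2.9, -0.0, 4.5]
width: 0.0099
grasp_force: 30.0
```

Request:
{"method": "apply_moves", "body": {"series": [[0,0,0,0,0,0.05,-1],[0,0,0,0,0,0,-1]]}}

```text
time: 10.47
ee_pos: [0.4659, 0.1482, 0.0381]
eef_rot: [-180.0, 0.0, -168.2]
wrist_force: [-5.3, -0.4, 10.9]
width: 0.0096
grasp_force: 30.0
```

Request:
{"method": "apply_moves", "body": {"series": [[0,0,0,0,0,-0.08,-1],[0,0,0,0,0,0,-0.8],[0,0,0,0,0,0,-0.7],[0,0,0,0,0,0,-0.6],[0,0,0,0,0,0,-0.5]]}}

```text
time: 10.88
ee_pos: [0.4659, 0.1482, 0.038]
eef_rot: [-180.0, -0.0, -168.2]
wrist_force: [-0.3, 0.6, -0.1]
width: 0.0211
grasp_force: 0.0
```

Request:
{"method": "apply_moves", "body": {"series": [[0,0,0,0,0,0,-0.4],[0,0,0,0,0,0,-0.4],[0,0,0,0,0,-0.3,-0.4],[0,0,0,0,0,-0.8,-0.4],[0,0,0,0,0,-1.5,-0.4]]}}

```text
time: 11.3
ee_pos: [0.4652, 0.1481, 0.0638]
eef_rot: [180.0, -0.1, -168.2]
wrist_force: [-0.3, -0.6, -0.2]
width: 0.0262
grasp_force: 0.0
```

Request:
{"method": "apply_moves", "body": {"series": [[0,0,0,0,0,-2.2,-0.4],[0,0,0,0,0,-2.5,-0.4],[0,0,0,0,0,-2.5,-0.4],[0,0,0,0,0,-2.0,-0.4],[0,0,0,0,0,-1.0,-0.4]]}}

```text
time: 11.72
ee_pos: [0.4666, 0.1483, 0.1691]
eef_rot: [-180.0, 0.2, -168.2]
wrist_force: [-0.2, -0.1, 0.6]
width: 0.0262
grasp_force: 0.0
```

```bash
python3 -c "
from h import *
st();plan([(.475,-.06,.15,220),(.486,-.1315,.12,279.98)],-0.4,step=3.3)"
```

```text
11.72 [0.4666 0.1483 0.1691] [-179.97    0.24 -168.23] F [-0.2 -0.1  0.6] w 0.0262 g 0.0
[[0,0.001,-0.07,0.49,-2.94,0.27,-0.4],[0,0.0,-0.07,0.69,-2.9,0.27,-0.4],[0,0.001,-0.071,0.9,-2.84,0.27,-0.4],[0,0.0,-0.07,1.09,-2.77,0.28,-0.4],[-0.001,0.001,-0.071,1.29,-2.68,0.28,-0.4]]
[[0,0.0,-0.07,1.47,-2.59,0.27,-0.4],[-0.001,0.001,-0.071,1.65,-2.48,0.28,-0.4],[0.0,0.0,-0.105,0.38,-0.62,0.3,-0.4],[0.0,0.0,-0.105,0.44,-0.58,0.3,-0.4],[0.0,0.0,-0.105,0.5,-0.53,0.3,-0.4]]
[[0.0,0.0,-0.105,0.55,-0.47,0.3,-0.4],[0.0,0.0,-0.104,0.59,-0.41,0.3,-0.4],[0.0,0.0,-0.105,0.63,-0.35,0.3,-0.4],[0.0,0.0,-0.104,0.67,-0.28,0.3,-0.4],[0.0,0.0,-0.105,0.69,-0.21,0.3,-0.4]]
[[0.0,0.0,-0.104,0.71,-0.13,0.3,-0.4],[0.0,0.0,-0.105,0.71,-0.06,0.29,-0.4]]
```

```bash
python3 -c "
from h import *
plan([(.486,-.1315,.12,99.98)],-0.4,step=3.3,turn=.1)"
cat > edge.py <<'E'
from h import *
C=cams()
for n in C: C[n]=dict(C[n]); C[n]["pixels"]=cv2.imread(f"pics/{n}0.png")
def refine(p,edges,hw=2.5):
    """edges: (cam, A, B) local; snap to strongest gradient along the normal"""
    for it in range(6):
        M=[]
        for n,A,B in edges:
            g=cv2.GaussianBlur(C[n]["pixels"].astype(np.float32),(0,0),.6)
            t=np.linspace(.12,.88,25)[:,None]; L=np.float64(A)*(1-t)+np.float64(B)*t
            q=proj(C[n],place(p,L)); d=q[-1]-q[0]; nn=np.array([-d[1],d[0]])/np.linalg.norm(d)
            k=np.arange(-hw,hw+.01,.25); S=q[:,None]+k[None,:,None]*nn
            I=cv2.remap(g,S[...,0].astype(np.float32),S[...,1].astype(np.float32),1)
            G=np.linalg.norm(np.diff(I,axis=1),axis=2).mean(0); kk=(k[1:]+k[:-1])/2
            m=G>.6*G.max(); i=G.argmax(); m&=np.abs(kk-kk[i])<1
            M.append((n,L,q,nn,(kk*G*m).sum()/(G*m).sum()))
        f=lambda x:np.concatenate([(proj(C[n],place(x,L))-q)@nn-o for n,L,q,nn,o in M])
        p=least_squares(f,p,loss="soft_l1",f_scale=.3).x
    print(p[:2].round(4),np.degrees(p[2]).round(2),[round(float(np.mean((proj(C[n],place(p,L))-q)@nn-o)),2) for n,L,q,nn,o in M])
    return p
R=lambda a,b,z:[(a,b,z),(-a,b,z),(-a,-b,z),(a,-b,z)]
def E(cam,c,ids): return [(cam,c[i],c[(i+1)%4]) for i in ids]  # edge0 +y,1 -x,2 -y,3 +x
cv=R(.042,.0695,.006); cb=R(.042,.0695,0.)
refine(np.array([.486,-.1315,np.radians(9.98)]),E("top",cv,[0,2,3])+E("scene",cv,[0,3]))
refine(np.array([.486,-.1315,np.radians(9.98)]),E("top",cv,[0,1,2,3])+E("scene",cv,[0,1,2,3]))
ro=R(.0525,.08,.094); ri=R(.0445,.072,.094)
p0=np.array([.4657,.1484,np.radians(11.84)])
refine(p0,E("top",ro,[1,3])+E("scene",ro,[1,3]))
refine(p0,E("top",ro,[1,3])+E("scene",ro,[0,1,3])+[("scene",(-.0525,.08,0.),(-.0525,.08,.094)),("scene",(.0525,-.08,0.),(.0525,-.08,.094))])
refine(p0,E("top",ri,[1,3])+E("scene",ri,[1,3])+E("top",ro,[1,3])+E("scene",ro,[0,1,3]))
E
python3 edge.py
```

```text
[[0.0,0.0,0.094,0.23,-1.63,0.29,-0.4],[0.0,0.0,0.094,0.07,-1.65,0.29,-0.4],[0.0,0.0,0.094,-0.08,-1.65,0.29,-0.4],[0.0,0.0,0.094,-0.24,-1.63,0.29,-0.4],[0.0,0.0,0.094,-0.39,-1.6,0.29,-0.4]]
[[0.0,0.0,0.094,-0.54,-1.56,0.29,-0.4],[0.0,0.0,0.094,-0.68,-1.5,0.29,-0.4],[0.0,0.0,0.094,-0.82,-1.43,0.29,-0.4],[0.0,0.0,0.094,-0.95,-1.35,0.29,-0.4],[0.0,0.0,0.094,-1.08,-1.25,0.29,-0.4]]
[[0.001,0.0,0.095,-1.19,-1.15,0.29,-0.4],[0.001,0.0,0.094,-1.29,-1.03,0.29,-0.4],[0.0,0.0,0.095,-1.38,-0.9,0.29,-0.4],[0.001,0.001,0.094,-1.46,-0.77,0.29,-0.4],[0.0,0.0,0.095,-1.53,-0.62,0.29,-0.4]]
[[0.001,0.001,0.094,-1.58,-0.48,0.29,-0.4],[0.0,0.0,0.095,-1.61,-0.32,0.28,-0.4]]
[ 0.4857 -0.132 ] 9.9 [0.46, 0.02, -0.24, -0.8, 0.29]
[ 0.4859 -0.1319] 9.82 [0.39, 0.57, -0.12, -0.32, -0.85, -0.95, 0.13, 0.4]
[0.4628 0.1505] 11.9 [-1.33, -1.8, 0.77, 1.61]
[0.4626 0.146 ] 10.21 [-0.74, -2.68, 0.03, 1.15, 1.08, 0.01, 0.03]
[0.4601 0.1447] 11.85 [-2.24, 1.73, -0.6, -1.82, 0.4, -2.19, 0.0, 1.92, 0.47]
```

Request:
{"method": "apply_moves", "body": {"series": [[0,0,0.094,0.2,-1.6,0.1,0.2],[0,0,0.094,0.05,-1.65,0.3,0.2],[0,0,0.094,-0.1,-1.65,0.3,0.2],[0,0,0.094,-0.25,-1.65,0.3,0.2],[0,0,0.094,-0.4,-1.6,0.3,0.2]]}}

```text
time: 12.23
ee_pos: [0.4715, 0.0654, 0.1515]
eef_rot: [-180.0, -0.1, 164.6]
wrist_force: [-1.0, 0.4, 0.4]
width: 0.0527
grasp_force: 0.0
```

Request:
{"method": "apply_moves", "body": {"series": [[0,0,0.094,-0.55,-1.55,0.3,0.2],[0,0,0.094,-0.7,-1.5,0.3,0.2],[0,0,0.094,-0.8,-1.45,0.3,0.2],[0,0,0.094,-0.95,-1.35,0.3,0.2],[0,0,0.094,-1.1,-1.25,0.3,0.2]]}}

```text
time: 12.65
ee_pos: [0.4773, -0.0171, 0.1365]
eef_rot: [-179.9, -0.1, 137.6]
wrist_force: [0.4, 0.5, -0.4]
width: 0.0522
grasp_force: 0.0
```

Request:
{"method": "apply_moves", "body": {"series": [[0,0,0.094,-1.2,-1.15,0.3,0.2],[0,0,0.094,-1.3,-1.05,0.3,0.2],[0,0,0.094,-1.4,-0.9,0.3,0.2],[0,0,0.094,-1.45,-0.75,0.3,0.2],[0,0,0.094,-1.5,-0.6,0.3,0.2]]}}

```text
time: 13.07
ee_pos: [0.4834, -0.0992, 0.1215]
eef_rot: [-179.9, -0.1, 110.7]
wrist_force: [1.0, 0.0, 0.0]
width: 0.0527
grasp_force: 0.0
```

Request:
{"method": "apply_moves", "body": {"series": [[0,0,0.094,-1.6,-0.5,0.3,0.2],[0,0,0.094,-1.6,-0.3,0.3,0.2],[0,0,0,0,0,0,0.2]]}}

```text
time: 13.32
ee_pos: [0.4859, -0.1334, 0.1152]
eef_rot: [-179.9, -0.1, 99.9]
wrist_force: [-0.2, -0.1, -0.5]
width: 0.0531
grasp_force: 0.0
```

```bash
python3 -c "
from h import *
st();plan([(.4858,-.132,.06,99.87),(.4858,-.132,.010,99.87)],0.2,step=2)"
```

```text
13.32 [ 0.4859 -0.1334  0.1152] [-1.7988e+02 -7.0000e-02  9.9860e+01] F [-0.2 -0.1 -0.5] w 0.0531 g 0.0
[[-0.001,0,0,0.04,0.01,1.84,0.2],[-0.001,-0.001,0,0.04,0.0,1.84,0.2],[0,0,0,0.05,0.01,1.84,0.2],[0,0,0,0,0,1.67,0.2],[0,0,0,0,0,1.67,0.2]]
[[0,0,0,0,0,1.66,0.2]]
```

Request:
{"method": "apply_moves", "body": {"series": [[-0.002,-0.001,0,0.05,0,1.5,0.2],[0,0,0,0.05,0,2.0,0.2],[0,0,0,0.05,0,2.0,0.2],[0,0,0,0,0,2.0,0.2],[0,0,0,0,0,1.5,0.2]]}}

```text
time: 13.73
ee_pos: [0.4854, -0.1288, 0.0248]
eef_rot: [-180.0, -0.1, 100.4]
wrist_force: [0.4, -0.2, -0.8]
width: 0.0527
grasp_force: 0.0
```

Request:
{"method": "apply_moves", "body": {"series": [[0,0,0,0,0,1.0,0.2],[0,0,0,0,0,0.4,0.2],[0,0,0,0,0,0.1,-0.2],[0,0,0,0,0,0,-0.4],[0,0,0,0,0,0,-0.5]]}}

```text
time: 14.15
ee_pos: [0.4869, -0.1303, 0.0127]
eef_rot: [179.8, 0.1, 100.2]
wrist_force: [-0.7, 0.0, 0.2]
width: 0.0351
grasp_force: 0.0
```

Request:
{"method": "apply_moves", "body": {"series": [[0,0,0,0,0,0,-0.6],[0,0,0,0,0,0,-0.7],[0,0,0,0,0,0,-1],[0,0,0,0,0,0,-1],[0,0,0,0,0,0,-1]]}}

```text
time: 14.57
ee_pos: [0.4866, -0.1303, 0.0124]
eef_rot: [179.9, 0.1, 100.2]
wrist_force: [-1.3, 0.9, 4.7]
width: 0.0134
grasp_force: 30.0
```

Request:
{"method": "apply_moves", "body": {"series": [[0,0,0,0,0,0,-1],[0,0,0,0,0,0,-1],[0,0,0,0,0,0,-1]]}}

```text
time: 14.82
ee_pos: [0.4866, -0.1302, 0.0123]
eef_rot: [179.9, 0.1, 100.2]
wrist_force: [-1.2, 0.6, 6.2]
width: 0.0137
grasp_force: 30.0
```

Request:
{"method": "apply_moves", "body": {"series": [[0,0,0,0,0,-0.3,-1],[0,0,0,0,0,-0.6,-1],[0,0,0,0,0,-1.2,-1],[0,0,0,0,0,-2.0,-1],[0,0,0,0,0,-2.3,-1]]}}

```text
time: 15.23
ee_pos: [0.4857, -0.1298, 0.0762]
eef_rot: [180.0, -0.0, 100.2]
wrist_force: [0.5, -0.3, -2.8]
width: 0.0138
grasp_force: 30.0
```

Request:
{"method": "apply_moves", "body": {"series": [[0,0,0,0,0,-2.3,-1],[0,0,0,0,0,-2.0,-1],[0,0,0,0,0,-1.2,-1],[0,0,0,0,0,-0.6,-1],[0,0,0,0,0,0,-1]]}}

```text
time: 15.65
ee_pos: [0.4865, -0.1302, 0.1381]
eef_rot: [179.8, 0.1, 100.2]
wrist_force: [-0.6, 0.9, -1.8]
width: 0.014
grasp_force: 30.0
```

```bash
python3 -c "
from h import *
st();plan([(.4657,.1484,.14,101.84)],-1,step=2.3)"
```

```text
15.65 [ 0.4865 -0.1302  0.1381] [1.798e+02 1.300e-01 1.002e+02] F [-0.6  0.9 -1.8] w 0.014 g 30.0
[[0.0,0.0,-0.002,2.14,0.22,-0.02,-1],[0.0,0.0,-0.002,2.14,0.23,-0.02,-1],[0.0,0.0,-0.002,2.14,0.23,-0.02,-1],[0.0,0.0,-0.002,2.14,0.23,-0.02,-1],[0.0,0.0,-0.002,2.13,0.24,-0.02,-1]]
[[0.0,0.0,-0.002,2.13,0.24,-0.02,-1],[0.0,0.0,-0.002,2.13,0.25,-0.02,-1],[0.001,0.0,-0.002,2.14,0.25,-0.02,-1],[0.0,0.0,-0.003,2.13,0.26,-0.02,-1],[0.001,0.001,-0.002,2.13,0.26,-0.02,-1]]
[[0.0,0.0,-0.003,2.13,0.27,-0.01,-1],[0.001,0.001,-0.002,2.14,0.27,-0.01,-1],[0.0,0.0,-0.003,2.13,0.28,-0.02,-1]]
```

Request:
{"method": "apply_moves", "body": {"series": [[0,0,-0.002,0.8,0.1,0,-1],[0,0,-0.002,1.6,0.2,0,-1],[0,0,-0.002,2.2,0.25,0,-1],[0,0,-0.002,2.3,0.25,0,-1],[0,0,-0.002,2.3,0.25,0,-1]]}}

```text
time: 16.07
ee_pos: [0.4789, -0.0362, 0.1357]
eef_rot: [-180.0, -0.0, 100.8]
wrist_force: [0.1, 0.1, -2.0]
width: 0.0135
grasp_force: 30.0
```

Request:
{"method": "apply_moves", "body": {"series": [[0,0,-0.002,2.3,0.25,0,-1],[0,0,-0.002,2.3,0.25,0,-1],[0,0,-0.002,2.3,0.25,0,-1],[0,0,-0.003,2.3,0.3,0,-1],[0,0,-0.003,2.3,0.3,0,-1]]}}

```text
time: 16.48
ee_pos: [0.47, 0.0794, 0.1357]
eef_rot: [-180.0, 0.0, 101.5]
wrist_force: [0.2, -0.2, -1.4]
width: 0.0135
grasp_force: 30.0
```

Request:
{"method": "apply_moves", "body": {"series": [[0,0,-0.003,2.3,0.3,0,-1],[0,0,-0.003,2.2,0.3,0,-1],[0,0,0,1.6,0.2,0,-1],[0,0,0,0.8,0.1,0,-1],[0,0,0,0,0,0,-1]]}}

```text
time: 16.9
ee_pos: [0.4652, 0.1485, 0.1359]
eef_rot: [180.0, 0.0, 101.9]
wrist_force: [1.7, -0.5, -2.1]
width: 0.0137
grasp_force: 30.0
```

Request:
{"method": "apply_moves", "body": {"series": [[0,0,0,0,0,0,-1],[0,0,0,0,0,0,-1]]}}

```text
time: 17.07
ee_pos: [0.4659, 0.1464, 0.1364]
eef_rot: [179.9, 0.1, 101.8]
wrist_force: [0.7, 0.1, -2.2]
width: 0.0139
grasp_force: 30.0
```

```bash
cat > look.py <<'E'
import sys
from h import *
st(); C=cams(); s=readout.read_state(); p=s["ee_pos"]
for n in C: cv2.imwrite(f"pics/{n}1.png",C[n]["pixels"][:,:,::-1])
c=C["scene"]; x0,y0,f=205,145,6
src=[cv2.imread("pics/scene0.png"),cv2.imread("pics/scene1.png")]
o=[]
for im in src:
    o.append(cv2.resize(im[y0:y0+98,x0:x0+66],None,fx=f,fy=f,interpolation=2))
o=np.hstack(o)
cv2.imwrite("pics/o3.png",o); print(o.shape)
E
python3 look.py
```

```text
17.07 [0.4659 0.1464 0.1364] [1.7993e+02 7.0000e-02 1.0176e+02] F [ 0.7  0.1 -2.2] w 0.0139 g 30.0
(588, 792, 3)
```

```bash
cat > edge2.py <<'E'
exec(open("edge.py").read().split("R=lambda")[0])
R=lambda a,b,z:[(a,b,z),(-a,b,z),(-a,-b,z),(a,-b,z)]
def E(cam,c,ids): return [(cam,c[i],c[(i+1)%4]) for i in ids]
ro=R(.0525,.08,.094); ri=R(.0445,.072,.094); rl=R(.0365,.064,.07); rb=R(.0525,.08,0.)
p0=np.array([.4657,.1484,np.radians(11.84)])
vert=[("scene",(-.0525,.08,0.),(-.0525,.08,.094)),("scene",(.0525,-.08,0.),(.0525,-.08,.094))]
print("scene only"); p=refine(p0,E("scene",ro,[0,3])+E("scene",rb,[1])+vert,1.5)
p=refine(p0,E("scene",ro,[0,1,3])+vert,1.5)
p=refine(p0,E("scene",ro,[0,1,3])+E("scene",ri,[1,3])+E("scene",rl,[1,3])+vert,1.5)
print("top only"); p=refine(p0,E("top",ro,[0,1,3]),1.5)
p=refine(p0,E("top",ro,[1,3])+E("top",ri,[1,3])+E("top",rl,[1,3]),1.5)
print("cover top/scene separately (start)")
cv_=R(.042,.0695,.006); q=np.array([.4858,-.132,np.radians(9.87)])
refine(q,E("top",cv_,[0,1,2,3])); refine(q,E("scene",cv_,[0,1,2,3]))
print("held cover, scene1")
C["scene"]["pixels"]=cv2.imread("pics/scene1.png")
z=.1364-.0124
ct=R(.042,.0695,z+.006)
q=np.array([.4659,.1464-.0015,np.radians(11.7)])
refine(q,E("scene",ct,[1,2]),3); refine(q,E("scene",ct,[0,1,2,3]),3)
E
python3 edge2.py
```

```text
scene only
[0.4648 0.1503] 10.68 [0.83, -0.08, 0.53, 0.15, 0.34]
[0.4647 0.1499] 10.67 [0.83, 0.2, -0.22, 0.15, 0.33]
[0.4649 0.1503] 11.07 [0.89, 0.13, -0.14, 0.14, -0.15, -0.74, -0.12, 0.14, 0.36]
top only
[0.4621 0.1521] 11.87 [0.0, -0.79, -1.17]
[0.4788 0.0959] 11.82 [-0.13, -0.3, -0.55, -0.37, 0.21, 0.37]
cover top/scene separately (start)
[ 0.4871 -0.1325] 9.87 [0.23, 0.12, 0.24, 0.13]
[ 0.4838 -0.1311] 9.91 [-0.42, -0.32, -0.32, -0.38]
held cover, scene1
[0.4646 0.148 ] 11.72 [-0.0, -0.0]
[0.4642 0.1481] 11.73 [-0.4, 0.11, -0.31, 0.12]
```

View pics/o3.png

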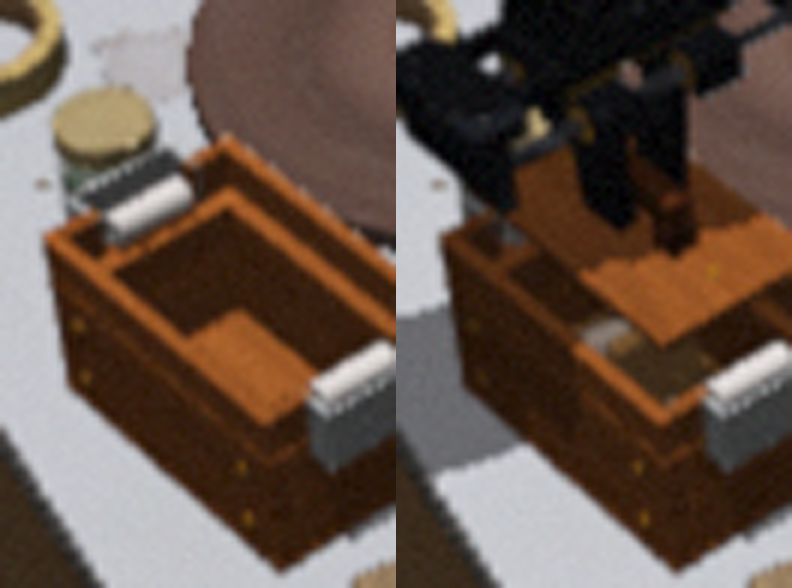

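The left panel is the start image: box rim corners at (47,237), (225,135) and about (265,425). The right panel shows the cover held level over the mouth with a gem box visible in the dish below. The scene fits put the cover about 2 mm short in +y, so I'll correct, go to just above the rim and measure again.

Request:
{"method": "apply_moves", "body": {"series": [[0,0,0,0.1,0.05,0.5,-1],[0,0,0,0.1,0.05,0.8,-1],[0,0,0,0,0,0.8,-1],[0,0,0,0,0,0.4,-1],[0,0,0,0,0,0.1,-1]]}}

```text
time: 17.68
ee_pos: [0.4661, 0.1492, 0.1095]
eef_rot: [-180.0, 0.0, 101.8]
wrist_force: [-0.0, 0.1, -2.2]
width: 0.0134
grasp_force: 30.0
```

Request:
{"method": "apply_moves", "body": {"series": [[0,0,0,0,0,0,-1],[0,0,0,0,0,0,-1]]}}

```text
time: 17.85
ee_pos: [0.4667, 0.1493, 0.1109]
eef_rot: [179.9, 0.1, 101.8]
wrist_force: [1.0, -0.4, -1.8]
width: 0.0137
grasp_force: 30.0
```

```bash
python3 - <<'E'
exec(open("edge.py").read().split("R=lambda")[0])
st(); s=readout.read_state(); p=s["ee_pos"]
R=lambda a,b,z:[(a,b,z),(-a,b,z),(-a,-b,z),(a,-b,z)]
def E(cam,c,ids): return [(cam,c[i],c[(i+1)%4]) for i in ids]
box0=C["scene"]["pixels"]
C["scene"]["pixels"]=np.ascontiguousarray(viewer.get_image("scene")["pixels"][:,:,::-1]); cv2.imwrite("pics/scene2.png",C["scene"]["pixels"])
z=p[2]-.0124
q=np.array([p[0]-.0012,p[1]+.0016,np.radians(11.7)])
for zz in (z+.006,):
    ct=R(.042,.0695,zz); refine(q,E("scene",ct,[1,2]),1.5); refine(q,E("scene",ct,[1,2,3]),1.5)
# box, manually read scene corners incl. front rim corner
m=lambda u,s,o:(np.array(u)+.5)/s-.5+np.array(o)
B=lambda a,b,z=.094:(a*.0525,b*.08,z)
o=[("scene",B(-1,1),m((47,236),6,(205,145))),("scene",B(1,1),m((224,135),6,(205,145))),("scene",B(-1,-1),m((265,425),6,(205,145))),("scene",B(1,-1),m((365,160),5,(208,165))),
("scene",B(-1,1,0),m((70,388),6,(205,145))),("scene",B(-1,-1,0),m((282,571),6,(205,145)))]
x,r=fit(C,o,(.465,.15,.2)); print("box scene",x[:2].round(4),np.degrees(x[2]).round(2),r.round(1).tolist())
E
```

```text
17.95 [0.4668 0.1493 0.1111] [1.7985e+02 7.0000e-02 1.0180e+02] F [ 0.2  0.3 -2.3] w 0.0135 g 30.0
[0.4654 0.1504] 11.7 [-0.0, -0.0]
[0.4664 0.1506] 11.68 [-0.33, -0.0, -0.39]
box scene [0.4657 0.1524] 12.13 [[-0.9, -0.0], [1.0, -0.2], [0.1, -0.1], [0.1, -0.4], [-0.3, -0.0], [0.1, 0.8]]
```

Request:
{"method": "apply_moves", "body": {"series": [[0,0,0,0.05,0,0.2,-1],[0,0,0,0,0,0.2,-1],[0,0,0,0,0,0.1,-1],[0,0,0,0,0,0,-1]]}}

```text
time: 18.33
ee_pos: [0.4664, 0.1498, 0.1055]
eef_rot: [179.9, 0.1, 101.8]
wrist_force: [-0.3, 0.2, -1.3]
width: 0.0135
grasp_force: 30.0
```

Request:
{"method": "apply_moves", "body": {"series": [[0,0,0,0,0,0.1,-1],[0,0,0,0,0,0,-1]]}}

```text
time: 18.5
ee_pos: [0.4665, 0.1498, 0.1047]
eef_rot: [179.9, 0.1, 101.8]
wrist_force: [-0.6, 0.6, -2.1]
width: 0.0137
grasp_force: 30.0
```

Request:
{"method": "apply_moves", "body": {"series": [[0,0,0,0,0,0.1,-1],[0,0,0,0,0,0,-1]]}}

```text
time: 18.67
ee_pos: [0.4665, 0.1498, 0.1037]
eef_rot: [179.9, 0.1, 101.8]
wrist_force: [0.4, 0.3, -2.2]
width: 0.0132
grasp_force: 30.0
```

Request:
{"method": "apply_moves", "body": {"series": [[0,0,0,0,0,0.1,-1],[0,0,0,0,0,0,-1]]}}

```text
time: 18.83
ee_pos: [0.4665, 0.1498, 0.1027]
eef_rot: [179.9, 0.1, 101.8]
wrist_force: [0.0, 0.2, -1.9]
width: 0.0139
grasp_force: 30.0
```

Request:
{"method": "apply_moves", "body": {"series": [[0,0,0,0,0,0.1,-1],[0,0,0,0,0,0,-1]]}}

```text
time: 19.0
ee_pos: [0.4665, 0.1498, 0.1016]
eef_rot: [179.9, 0.1, 101.8]
wrist_force: [0.9, 0.2, -1.8]
width: 0.0138
grasp_force: 30.0
```

Request:
{"method": "apply_moves", "body": {"series": [[0,0,0,0,0,0.1,-1],[0,0,0,0,0,0,-1]]}}

```text
time: 19.17
ee_pos: [0.4666, 0.1498, 0.1008]
eef_rot: [179.9, 0.1, 101.8]
wrist_force: [0.6, 0.3, -0.3]
width: 0.0138
grasp_force: 30.0
```

Request:
{"method": "apply_moves", "body": {"series": [[0,0,0,0,0,0.1,-1],[0,0,0,0,0,0,-1]]}}

```text
time: 19.33
ee_pos: [0.4668, 0.1497, 0.1001]
eef_rot: [179.9, 0.1, 101.8]
wrist_force: [-1.6, 0.1, 2.7]
width: 0.0137
grasp_force: 30.0
```

Request:
{"method": "apply_moves", "body": {"series": [[0,0,0,0,0,0.15,-1],[0,0,0,0,0,0.15,-1],[0,0,0,0,0,0,-1]]}}

```text
time: 19.58
ee_pos: [0.4666, 0.1502, 0.0967]
eef_rot: [179.9, 0.0, 101.8]
wrist_force: [-0.5, 4.6, 2.6]
width: 0.014
grasp_force: 30.0
```

Request:
{"method": "apply_moves", "body": {"series": [[0,0,0,0,0,0.15,-1],[0,0,0,0,0,0.15,-1],[0,0,0,0,0,0,-1]]}}

```text
time: 19.83
ee_pos: [0.4663, 0.1506, 0.0936]
eef_rot: [179.9, -0.0, 101.8]
wrist_force: [-1.1, 7.7, 1.4]
width: 0.0133
grasp_force: 30.0
```

Request:
{"method": "apply_moves", "body": {"series": [[0,0,0,0.1,0,0,-1],[0,0,0,0,0,0.1,-1],[0,0,0,0,0,0.1,-1],[0,0,0,0,0,0,-1]]}}

```text
time: 20.17
ee_pos: [0.4662, 0.151, 0.0916]
eef_rot: [179.9, 0.0, 101.8]
wrist_force: [-1.7, 5.3, 2.5]
width: 0.0138
grasp_force: 30.0
```

Request:
{"method": "apply_moves", "body": {"series": [[0,0,0,0,0,0.15,-1],[0,0,0,0,0,0.15,-1],[0,0,0,0,0,0,-1]]}}

```text
time: 20.42
ee_pos: [0.4665, 0.1507, 0.0891]
eef_rot: [179.9, 0.1, 101.8]
wrist_force: [-1.6, 0.6, 7.5]
width: 0.0135
grasp_force: 30.0
```

Request:
{"method": "apply_moves", "body": {"series": [[0,0,0,0,0,0.1,-1],[0,0,0,0,0,0.1,-1],[0,0,0,0,0,0,-1]]}}

```text
time: 20.67
ee_pos: [0.4666, 0.1506, 0.0867]
eef_rot: [179.9, 0.1, 101.8]
wrist_force: [1.5, 1.5, 1.4]
width: 0.0135
grasp_force: 30.0
```

Request:
{"method": "apply_moves", "body": {"series": [[0,0,0,0,0,0.1,-1],[0,0,0,0,0,0.1,-1],[0,0,0,0,0,0,-1]]}}

```text
time: 20.92
ee_pos: [0.4666, 0.1503, 0.0847]
eef_rot: [179.9, 0.1, 101.8]
wrist_force: [0.9, -2.6, 2.2]
width: 0.0136
grasp_force: 30.0
```

Request:
{"method": "apply_moves", "body": {"series": [[0,0,0,0,0,0.1,-1],[0,0,0,0,0,0.05,-1],[0,0,0,0,0,0,-1]]}}

```text
time: 21.17
ee_pos: [0.4665, 0.1506, 0.0831]
eef_rot: [179.9, 0.1, 101.8]
wrist_force: [2.7, -3.5, -0.8]
width: 0.0133
grasp_force: 30.0
```

Request:
{"method": "apply_moves", "body": {"series": [[0,0,0,0,0,0.05,-1],[0,0,0,0,0,0.05,-1],[0,0,0,0,0,0,-1]]}}

```text
time: 21.42
ee_pos: [0.4665, 0.1507, 0.0822]
eef_rot: [179.9, 0.1, 101.8]
wrist_force: [2.8, -3.8, -0.6]
width: 0.0139
grasp_force: 30.0
```

Request:
{"method": "apply_moves", "body": {"series": [[0,0,0,0,0,0.05,-1],[0,0,0,0,0,0.03,-1],[0,0,0,0,0,0,-1]]}}

```text
time: 21.67
ee_pos: [0.4664, 0.1507, 0.0821]
eef_rot: [179.9, 0.1, 101.8]
wrist_force: [-1.4, -5.3, 8.2]
width: 0.0137
grasp_force: 30.0
```

Request:
{"method": "apply_moves", "body": {"series": [[0,0,0,0,0,0.08,-1],[0,0,0,0,0,0,-1],[0,0,0,0,0,0,-1]]}}

```text
time: 21.92
ee_pos: [0.4665, 0.1507, 0.082]
eef_rot: [179.9, 0.1, 101.8]
wrist_force: [-5.0, -6.4, 16.6]
width: 0.014
grasp_force: 30.0
```

Request:
{"method": "apply_moves", "body": {"series": [[0,0,0,0,0,-0.14,-1],[0,0,0,0,0,0,-0.6],[0,0,0,0,0,0,-0.5],[0,0,0,0,0,0,-0.4],[0,0,0,0,0,0,-0.2]]}}

```text
time: 22.33
ee_pos: [0.4661, 0.1509, 0.0818]
eef_rot: [179.9, 0.0, 101.8]
wrist_force: [-0.2, 0.3, 0.7]
width: 0.0312
grasp_force: 0.0
```

Request:
{"method": "apply_moves", "body": {"series": [[0,0,0,0,0,0,0],[0,0,0,0,0,0,0],[0,0,0,0,0,0,0]]}}

```text
time: 22.58
ee_pos: [0.4663, 0.1508, 0.082]
eef_rot: [179.9, 0.1, 101.8]
wrist_force: [-0.4, -0.7, 0.6]
width: 0.0442
grasp_force: 0.0
```

Request:
{"method": "apply_moves", "body": {"series": [[0,0,0,0,0,-0.5,0],[0,0,0,0,0,-1.5,0],[0,0,0,0,0,-1.5,0],[0,0,0,0,0,-1.0,-0.5],[0,0,0,1.0,0,0,-1]]}}

```text
time: 23.0
ee_pos: [0.4655, 0.1601, 0.1291]
eef_rot: [179.7, 0.1, 101.7]
wrist_force: [-0.4, -0.2, 0.5]
width: 0.0327
grasp_force: 0.0
```

Request:
{"method": "apply_moves", "body": {"series": [[0,0,0,1.0,0,0,-1],[0,0,0,0,0,0,-1],[0,0,0,0,0,0,-1],[0,0,0,0,0,0.5,-1],[0,0,0,0,0,0.5,-1]]}}

```text
time: 23.42
ee_pos: [0.4621, 0.1703, 0.1163]
eef_rot: [179.9, 0.1, 101.8]
wrist_force: [0.2, 0.8, -0.3]
width: 0.0008
grasp_force: 0.0
```

Request:
{"method": "apply_moves", "body": {"series": [[0,0,0,0,0,0.5,-1],[0,0,0,0,0,0.3,-1],[0,0,0,0,0,0.2,-1],[0,0,0,0,0,0,-1]]}}

```text
time: 23.75
ee_pos: [0.462, 0.1702, 0.1065]
eef_rot: [179.9, 0.1, 101.8]
wrist_force: [0.2, 0.6, 0.1]
width: 0.0003
grasp_force: 0.0
```

Request:
{"method": "apply_moves", "body": {"series": [[0,0,0,0,0,0.1,-1],[0,0,0,0,0,0.1,-1],[0,0,0,0,0,0,-1]]}}

```text
time: 24.0
ee_pos: [0.4624, 0.1703, 0.1054]
eef_rot: [179.9, 0.1, 101.8]
wrist_force: [-1.8, -0.3, 3.3]
width: 0.0002
grasp_force: 1.6
```

Request:
{"method": "apply_moves", "body": {"series": [[0,0,0,0,0,0.1,-1],[0,0,0,0,0,0,-1]]}}

```text
time: 24.17
ee_pos: [0.4624, 0.1703, 0.1054]
eef_rot: [179.8, 0.1, 101.8]
wrist_force: [-5.9, -1.1, 14.7]
width: 0.0005
grasp_force: 7.2
```

Request:
{"method": "apply_moves", "body": {"series": [[0,0,0,0,0,-0.8,-1],[0,0,0,-2.0,0,0,-1],[0,0,0,-2.0,0,0,-1],[0,0,0,0,0,0.3,-1],[0,0,0,0,0,0.2,-1]]}}

```text
time: 24.58
ee_pos: [0.4705, 0.1309, 0.107]
eef_rot: [179.9, 0.1, 101.7]
wrist_force: [-0.2, -0.4, -1.3]
width: 0.0005
grasp_force: 0.0
```

Request:
{"method": "apply_moves", "body": {"series": [[0,0,0,0,0,0.1,-1],[0,0,0,0,0,0.1,-1],[0,0,0,0,0,0,-1]]}}

```text
time: 24.83
ee_pos: [0.4701, 0.1318, 0.1054]
eef_rot: [179.9, 0.1, 101.9]
wrist_force: [-3.0, -2.1, 5.6]
width: 0.0004
grasp_force: 2.8
```

Request:
{"method": "apply_moves", "body": {"series": [[0,0,0,0,0,0.1,-1],[0,0,0,0,0,0,-1]]}}

```text
time: 25.0
ee_pos: [0.4702, 0.1318, 0.1054]
eef_rot: [179.9, 0.1, 101.9]
wrist_force: [-6.1, -3.4, 16.0]
width: 0.0006
grasp_force: 8.2
```

Request:
{"method": "apply_moves", "body": {"series": [[0,0,0,0,0,-1.0,-1],[0,0,0,0,0,-3,-1],[0,0,0,0,0,-3,-1],[0,0,0,-1.5,-2,-2,-1],[0,0,0,0,-1,-1,-1]]}}

```text
time: 25.42
ee_pos: [0.4438, 0.11, 0.2067]
eef_rot: [179.7, 0.1, 101.8]
wrist_force: [-0.6, 0.6, -0.6]
width: 0.0004
grasp_force: 0.0
```

Request:
{"method": "apply_moves", "body": {"series": [[0,0,0,0,-2,-1,-1],[0,0,0,0,-1,-1,-1],[0,0,0,0,0,0,-1],[0,0,0,0,0,0,-1],[0,0,0,0,0,0,-1]]}}

```text
time: 25.83
ee_pos: [0.4148, 0.1047, 0.2236]
eef_rot: [179.9, 0.1, 101.8]
wrist_force: [0.5, 0.1, -0.0]
width: 0.0006
grasp_force: 0.0
```

```bash
python3 - <<'E'
exec(open("edge.py").read().split("R=lambda")[0])
st(); new=np.ascontiguousarray(viewer.get_image("scene")["pixels"][:,:,::-1]); old=C["scene"]["pixels"]
for n,(u,v,w) in dict(can=(308,322,9),stone=(281,240,14),bottle=(422,270,24),lamp=(424,322,16),jar=(222,170,8),red=(342,314,9),teal=(374,302,9)).items():
    print(n,np.abs(new[v-w:v+w,u-w:u+w].astype(float)-old[v-w:v+w,u-w:u+w]).mean().round(1), cv2.phaseCorrelate(*[cv2.cvtColor(i[v-w-4:v+w+4,u-w-4:u+w+4],6).astype(np.float32) for i in(old,new)])[0])
E
```

```text
25.93 [0.4148 0.1045 0.2233] [1.7995e+02 4.0000e-02 1.0182e+02] F [ 0.1 -0.1 -1. ] w 0.0002 g 0.0
can 3.6 (0.4501236601173684, 0.5465320875196813)
stone 3.5 (0.009867507267646403, -0.03733446950272068)
bottle 3.4 (0.003559272560288207, -0.02064313853459865)
lamp 3.8 (0.0619766133991142, 0.09273560630706257)
jar 37.4 (-0.09042656619627643, 0.0005102893047315149)
red 3.5 (0.5087550591812011, 0.5415988756163301)
teal 2.7 (0.520257614842782, 0.4998489542282769)
```

```bash
python3 -c "
from bench import job
print(job.hand_in())"
```

```text
the job is handed in; nothing more can be done
None
```

The job is handed in at about 26 s of the 70 s allowed. The dish stands on the box floor with both gem boxes in it. The cover is pressed past the rollers and seated, its handle reading 105.4 mm at both ends. The bystanders show no movement in the scene camera, except that I could not check the jar beside the box, which the arm hid from view.

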